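# Turn the carving board over on its riser

## Task

The carving board lies plain side up on the wooden riser and is too wide to grasp from above. Slide it out past the riser's open front edge (the one opposite the two stop blocks), take it there by the overhang, turn it over and lay it back on the riser with its juice-groove side up, pushed fully back against both stop blocks, square and centred. Do not drop or throw it, leave it lying free, and leave all the other things where they stand.

Things in the scene. Friction and masses are not known exactly. Their poses are not given: they have to be found in the camera images.
- riser: Low wooden open-fronted shelf, fixed. Origin on the worktop (z 0) below it; x points from its front edge to its back: the front faces the robot's left, so x points to the right (near world -y) and y away from the robot. Its flat shelf, 16 mm thick, spans x -90 to 85, y -120 to 120 mm, top at z 90 mm. The side panels start at x -70 mm: under the front edge it is open.
- riser_edge (a point): Middle of the shelf's straight front edge, at shelf-top height: x -90, y 0, z 90 mm in the riser's frame; same axes as the riser. The board must be slid out past this edge.
- riser_home (a point): Home of the board's middle: x -10, y 0, z 97 mm in the riser's frame; same axes. There the board touches two stop blocks on the shelf, 12 mm high, whose front faces are 65 mm behind this point (riser x 55 to 73 mm), at y 60 to 90 and -90 to -60 mm. The 120 mm gap between the blocks leaves room for fingertips behind the board.
- carving_board: Loose pale wooden board, 130 (its x) x 180 (its y) x 14 mm, about 0.22 kg. Origin in the middle of the slab. z points out of the plain face, up at the start; the other face (-z) has a 10 mm wide, 3 mm deep groove, 12 mm inside the edge. Starts about 5 to 20 mm before the stops, its x along the riser's x. With 40 mm out past the edge it lies safely; over 65 mm it tips off.
- knife_row (a point): Worktop point in the middle of a row of four fixed knife blocks full of knives, between the robot's start pose and the riser. The row fills x 0.26 to 0.94 m, y -0.30 to 0 m, and its handles reach 0.43 m above the worktop: carry the tool across well above them.
- mug: Blue and white mug, 92 mm high, loose on the worktop about 40 mm beyond the riser's far side. Leave alone.
- fork: Carving fork, 316 mm long and 20 mm high, lying loose on the worktop between the robot and the riser. Leave alone.
- tin: Food tin, 76 mm across and 58 mm high, loose on the worktop under the riser's shelf. Leave alone.
- mill: Wooden pepper mill, 58 mm across and 170 mm high, loose, farther back. Leave alone.
- jar: Glass jar with a red lid, 65 mm across and 100 mm high, loose, farther back. Leave alone.

How it is judged:
By the outcome, as a careful person would: the job done as asked, in the order asked, and still so for the second after the job is handed in, with the robot touching nothing.
It also fails if it takes over 72 s, if anything falls off the work surface, if the arm or the gripper's body presses on something with over 40 N, if the wrist force passes 120 N, or if a joint passes its speed limit or range.

## Robot

A 6-joint arm with a two-finger parallel gripper is mounted at the origin on a cart in front of the work surface, level with it; the furniture and walls round the work are solid. World frame = base frame: x ahead of the robot, y to its left, z up, the work surface at z = 0. Lengths are in m, angles in rad, forces in N, time in s.
With the tool pointing down it reaches from about 0.375 to 0.975 m from the base axis. Payload 3.8 kg.
Tool frame: the origin (TCP) lies midway between the tips of the shut fingers; the grasp point (between the pads) lies 19 mm behind it; z points along the fingers, y is the line along which they close (so a half turn about z gives the same grasp; the last joint's range is limited). The gripper opens to 85 mm and grips with 20 to 120 N. Pads are 22 mm wide; open, the fingers measure 114 mm over their backs; the gripper's body (76 mm by 85 mm) begins 54 mm behind the grasp point. The pads swing forward as they close: fully open they stand 13 mm farther back than shut.
Start: joints at [-1.274, 0.264, 1.604, -0, 1.274, -0.037], TCP at [0.221, -0.638, 0.231] pointing down, gripper open.
Joint ranges: [-2.63, 2.63], [-0.94, 2.18], [0.31, 2.57], [-1.31, 4.45], [0, 2.66], [-2.55, 2.55]. Speed limits (rad/s): [2.57, 2.57, 3.14, 3.14, 3.14, 3.14].

## Interface

Orientations are given as a rotation vector (axis times angle).
In Python, from workcell import status, read_camera, workorder, masks_of gives the robot as it stands.
- The arm moves only by the tool drive_tool, never from a script. Its argument "rows" is a list of rows, each a list of 7 numbers: the turn, a rotation vector about the tool's x, y, z in degrees, then the shift along the tool's x, y, z in m, then the opening, from 0 (shut) to 1 (fully open). In form: [[ax, ay, az, tx, ty, tz, claw], ...]. A call has 1 to 8 rows; each row shifts and turns the commanded pose from where the row before left it, along the tool's axes as they then stand; what a row does not reach is not made up. A row lasts 1/12 s, in which the tool goes at most 41.7 mm and 7.16 degrees, less where a joint would pass 70% of its speed; a pose out of reach is approached as far as the arm can. A call is refused whole if a number of a shift passes 0.0417 or a number of a turn 7.16, either way. A call with a gripper value outside its range is refused whole. The fingers move at their own pace and stop on an object; "force" is the grip in N (left out, the last holds). Time passes only in rows, so rows that do not move let the fingers close. It gives the time, the measured TCP pose, the force, the opening and the grip force at its end, in the units of the state.
- status.read_state(): the state, without advancing time (a new reading comes with each control period).
- read_camera(name): name is "scene" or "side" or "wrist"; returns a dict with "color" (480x640x3 uint8, red, green, blue), "intrinsics" (3x3 intrinsics, pixels), "world_from_camera" (4x4, takes a point from camera to world coordinates); the wrist camera has in their place "mount" (4x4, takes a point from camera to tool coordinates, whose origin is the TCP and whose axes are the flange's). Camera axes: x right, y up, looking along -z (the intrinsics and any distortion apply to the point x, -y, -z); pixel columns grow to the right and rows downward; lengths in m; the calibration is good to about 2 mm. The wrist camera is an equidistant fisheye: a pixel r from the principal point sees the ray r / f radians off the axis. A picture is of the moment at which its call begins: read the wrist's pose just before it. There is no depth.
- workorder.finish_job(): hands the job in; it is judged then, once.
Trained networks look in a picture, given as the dict that the camera call returned (one of the last four; its "shot" number tells which), for a name from the list of things; names that differ only in an ending like _2 or _b are one class to them, and where a whole thing is asked for, a point or a joint stands for the part that bears it (a point fixed in the world has none). Each returns a list of dicts, best first, with "score" (0 to 1); they miss things now and then, are a little off and sometimes report something else, mostly with a low value. They report only what shows in the picture. A call takes as long as a camera call.
- masks_of(picture, name): "mask" (480x640 bool, what is visible of it) and "bbox" ([left, top, right, bottom] in pixels, round what is visible of it).
The state is a dict: "time": time; "q": joint angles; "joint_vel": joint speeds; "joint_torque": joint torques, N m; "tool_pos": TCP position; "tcp_rot": TCP orientation; "wrist_force": force on the tool from outside, world axes, zero at the start; "torque": the same for the moment, N m; "width": opening from 0.0 (shut) to 1.0 (fully open); "grip_force": force on a finger pad.
Only numpy, scipy, OpenCV 4.12 (cv2) and the standard library are available. Lean on these libraries where they do the work, as an engineer would, in place of code of your own. Each camera call takes 0.05 s, during which the arm holds its last target. There are 200 camera calls.

## Working session

There is one attempt and no reset: what is moved stays moved. The work goes in short steps, Python scripts to look and compute and a tool call to move; the robot and the scene stay as the last step left them, time stands still between calls to the robot, and variables do not carry over. Pictures are saved under pics/ and viewed, at most 10 in all, crops included, and the job is handed in when it is done.

Besides the shell and the picture viewer there is one more tool, called after "Emit:" as a command line: name --pt "numbers of a row" for each row, then --argument value for the rest. drive_tool: Moves the arm, as the interface text tells. Its arguments: {"type":"object","properties":{"rows":{"type":"array"},"force":{"type":"number"}},"required":["rows"]}

```bash
ls; mkdir -p pics; cat > h.py <<'E'
import numpy as np, cv2
from scipy.spatial.transform import Rotation as R
from workcell import status, read_camera, workorder, masks_of
def proj(p,P):
    P=np.atleast_2d(P); T=np.linalg.inv(p["world_from_camera"]); c=P@T[:3,:3].T+T[:3,3]
    K=np.array(p["intrinsics"]); v=np.c_[c[:,0],-c[:,1],-c[:,2]]@K.T
    return v[:,:2]/v[:,2:]
def ray(p,uv):
    uv=np.atleast_2d(uv); K=np.array(p["intrinsics"]); d=np.c_[uv,np.ones(len(uv))]@np.linalg.inv(K).T
    d=d*[1,-1,-1]; T=np.array(p["world_from_camera"]); return T[:3,3], d@T[:3,:3].T
def atz(p,uv,z):
    o,d=ray(p,uv); return o+d*((z-o[2])/d[:,2])[:,None]
def save(p,n): cv2.imwrite(f"pics/{n}.png",p["color"][:,:,::-1])
E
python3 - <<'E'
from h import *
print(status.read_state())
for n in ["scene","side"]:
    p=read_camera(n); save(p,n+"0"); print(n,[k for k in p if k!="color"],np.round(p["intrinsics"],1).tolist(),np.round(p["world_from_camera"],3).tolist())
    for t in ["carving_board","riser","mug","fork","tin","mill","jar"]:
        print(t,[(round(m["score"],2),m["bbox"]) for m in masks_of(p,t)][:2])
E
```

```text
pics
{'time': 0.0, 'q': array([-1.27390731e+00,  2.64780698e-01,  1.60536921e+00,  5.59334228e-06,
        1.27370594e+00, -3.69129859e-02]), 'joint_vel': array([-0.00162621, -0.00063644, -0.00020755,  0.00095171,  0.00023298,
       -0.0002352 ]), 'joint_torque': array([-3.65431169e-04, -5.15107369e+01, -3.67317224e+01,  2.94241472e-04,
        1.30352468e-02,  2.15473420e-05]), 'tool_pos': array([ 0.22093305, -0.6370457 ,  0.22994606]), 'tcp_rot': array([-3.09572492e+00, -5.21528565e-01,  4.52158168e-04]), 'wrist_force': array([ 0.74521688,  0.45614776, -0.08472674]), 'torque': array([ 0.01867219, -0.03761771,  0.00271573]), 'grip_force': 0.0, 'width': 0.9994236561398653}
scene ['intrinsics', 'world_from_camera', 'shot'] [[475.2, 0.0, 318.1], [0.0, 475.2, 241.3], [0.0, 0.0, 1.0]] [[-0.696, -0.442, 0.566, 1.079], [0.718, -0.429, 0.548, 0.564], [0.001, 0.788, 0.616, 0.618], [0.0, 0.0, 0.0, 1.0]]
carving_board [(0.91, [340.5, 222.1, 458.7, 312.6])]
riser [(0.7, [313.7, 215.4, 474.6, 351.2])]
mug [(0.64, [305.9, 312.8, 374.1, 394.9])]
fork [(0.75, [352.0, 220.2, 492.4, 284.3])]
tin []
mill [(0.76, [182.7, 234.4, 210.8, 270.9])]
jar [(0.98, [220.0, 292.8, 266.5, 361.0])]
side ['intrinsics', 'world_from_camera', 'shot'] [[543.0, 0.0, 314.9], [0.0, 543.0, 243.3], [0.0, 0.0, 1.0]] [[-0.845, 0.343, -0.41, 0.102], [-0.535, -0.529, 0.659, 0.868], [0.009, 0.776, 0.631, 0.798], [0.0, 0.0, 0.0, 1.0]]
carving_board [(0.69, [232.8, 238.0, 348.2, 317.9])]
riser []
mug [(0.63, [187.4, 241.5, 232.5, 297.8])]
fork [(0.71, [338.3, 289.8, 396.8, 380.7]), (0.47, [252.2, 157.0, 274.6, 224.5])]
tin []
mill [(0.75, [252.4, 155.4, 273.5, 225.2])]
jar [(0.73, [213.6, 198.3, 245.0, 247.2])]
```

View pics/scene0.png

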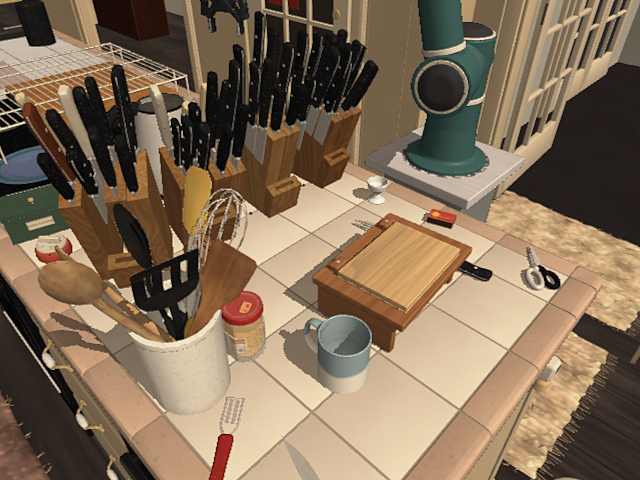

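View pics/side0.png

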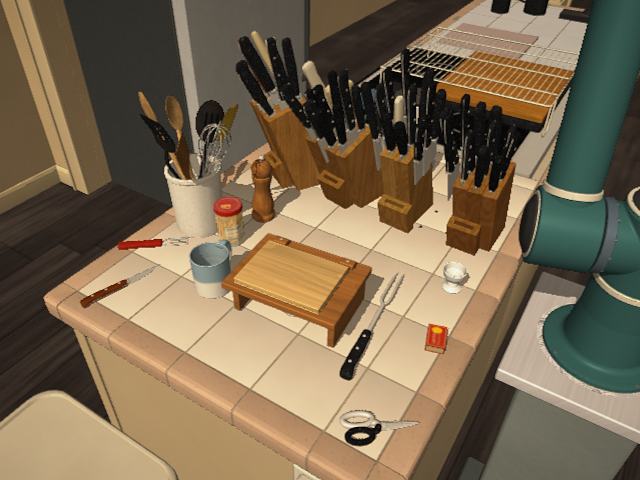

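```bash
cat > fit.py <<'E'
from h import *
from scipy.optimize import minimize
from itertools import product
def boxes(kind):
    if kind=="b": return [(-.065,.065,-.09,.09,-.007,.007)]
    return [(-.09,.085,-.12,.12,.074,.09),(-.07,.085,-.12,-.105,0,.074),(-.07,.085,.105,.12,0,.074),(.055,.073,.06,.09,.09,.102),(.055,.073,-.09,-.06,.09,.102)]
def pts(b,v,z):
    c=np.array(list(product(b[:2],b[2:4],b[4:]))); a=v[2]; r=np.array([[np.cos(a),-np.sin(a),0],[np.sin(a),np.cos(a),0],[0,0,1]])
    return c@r.T+[v[0],v[1],z]
def render(p,kind,v,z):
    m=np.zeros((480*4,640*4),np.uint8)
    for b in boxes(kind):
        h=cv2.convexHull((proj(p,pts(b,v,z))*4+2).astype(np.float32).round().astype(np.int32)); cv2.fillConvexPoly(m,h,1)
    return m
def up(m): return cv2.resize(m.astype(np.uint8),None,fx=4,fy=4,interpolation=cv2.INTER_NEAREST)
def fit(obs,kind,v0,z):
    def f(v):
        s=0
        for p,m in obs:
            r=render(p,kind,v,z); s+=1-(r&m).sum()/(r|m).sum()
        return s
    r=minimize(f,v0,method="Nelder-Mead",options=dict(initial_simplex=np.array(v0)+np.array([[0,0,0],[.02,0,0],[0,.02,0],[0,0,.1]]),xatol=1e-4,fatol=1e-5))
    return r.x,r.fun
def bestmask(p,n):
    r=masks_of(p,n); return r[0]["mask"] if r else None
E
python3 - <<'E'
from fit import *
obsb=[];obsr=[];P={}
for n in ["scene","side"]:
    p=read_camera(n);P[n]=p
    b=bestmask(p,"carving_board"); r=bestmask(p,"riser")
    obsb.append((p,up(b)))
    if r is not None: obsr.append((p,up(r|b)))
    ys,xs=np.nonzero(b); print(n,atz(p,[xs.mean(),ys.mean()],.104))
c=atz(p,[xs.mean(),ys.mean()],.1)[0]
vb,f=fit(obsb,"b",[c[0],c[1],-np.pi/2],.097); print("board",vb,f)
for o in obsb: print(fit([o],"b",vb,.097))
vr,f=fit(obsr,"r",[vb[0],vb[1],vb[2]],0); print("riser",vr,f,len(obsr))
for n in P:
    im=P[n]["color"][:,:,::-1].copy(); im=cv2.resize(im,None,fx=4,fy=4,interpolation=cv2.INTER_CUBIC)
    for k,v,z,col in [("b",vb,.097,(0,0,255)),("r",vr,0,(255,255,0))]:
        for b in boxes(k):
            q=(proj(P[n],pts(b,v,z))*4+2).astype(int)
            for i in range(8):
                for j in range(i):
                    if bin(i^j).count("1")==1: cv2.line(im,tuple(map(int,q[i])),tuple(map(int,q[j])),col,1)
    u=proj(P[n],[vb[0],vb[1],.07])[0]*4; x,y=int(u[0])-400,int(u[1])-300
    cv2.imwrite(f"pics/ov_{n}.png",im[y:y+600,x:x+800])
E
```

```text
scene [[0.55999199 0.24863479 0.104     ]]
side [[0.53750693 0.25075969 0.104     ]]
board [ 0.54551363  0.23985522 -1.48007516] 0.08126694511011823
(array([ 0.54420321,  0.24011107, -1.47509392]), np.float64(0.035228303598427546))
(array([ 0.54607355,  0.24037796, -1.47754873]), np.float64(0.04043662552983984))
riser [ 0.54056231  0.22399859 -1.46858571] 0.22027902208624983 2
```

View pics/ov_scene.png

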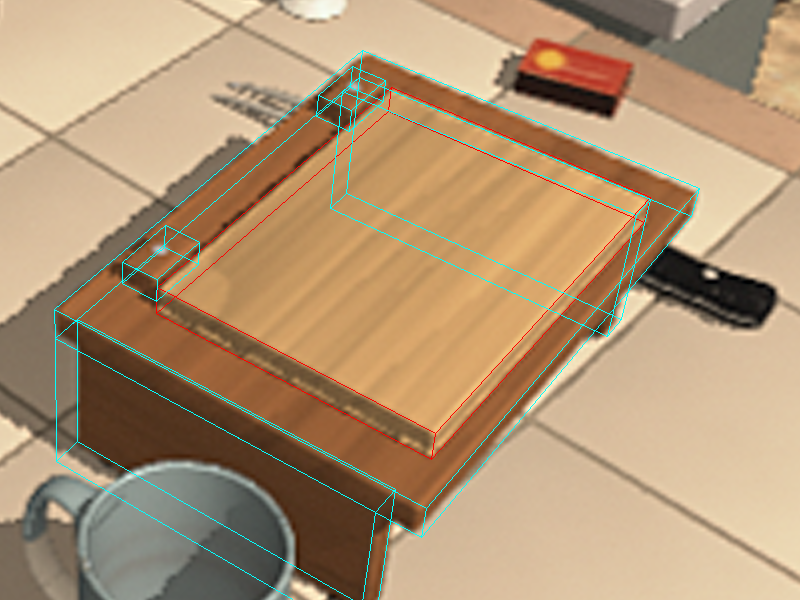

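View pics/ov_side.png

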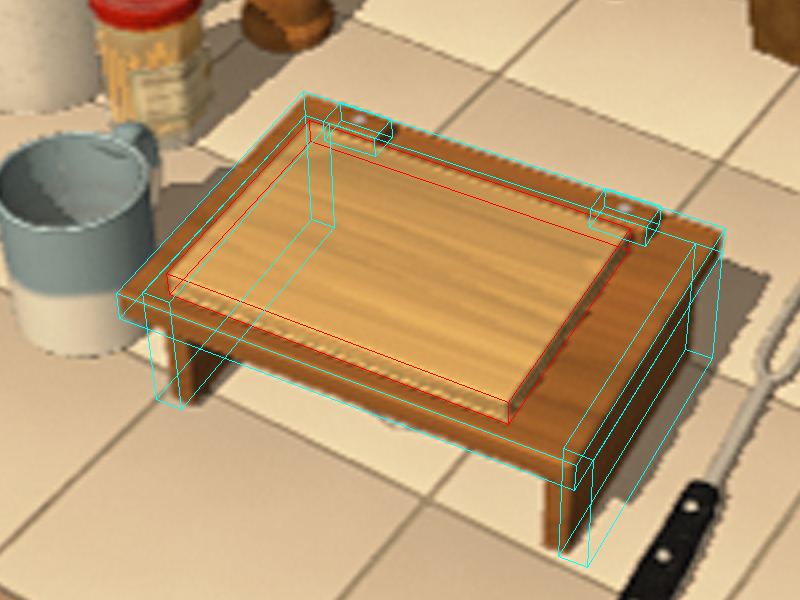

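The overlays show that the shelf top, stop blocks and board match the pictures well, with board corners near crop (435,432) in the scene view. Only my guess for the side panels is off, so I'll refine the riser fit with inset panels.

```bash
cat > planner.py <<'E'
from h import *
# waypoint helper: totals in tool axes from pose A to pose B
def Tm(pos,Rm): T=np.eye(4);T[:3,:3]=Rm;T[:3,3]=pos;return T
def cur():
    s=status.read_state(); return s,np.array(s["tool_pos"]),R.from_rotvec(s["tcp_rot"]).as_matrix()
def fkR(q,s=1):
    return (R.from_euler("z",q[0])*R.from_euler("y",q[1]+q[2])*R.from_euler("z",s*q[3])*R.from_euler("y",q[4])*R.from_euler("z",q[5]+np.pi/2)).as_matrix()
def steps(p0,R0,p1,R1,n):
    """constant per-row twist rows (turn deg, shift m in tool axes) for n rows"""
    rv=(R.from_matrix(R0).inv()*R.from_matrix(R1)).as_rotvec()/n
    out=[];Rc=R0
    for i in range(n):
        out.append(np.r_[np.degrees(rv),Rc.T@(p1-p0)/n]); Rc=Rc@R.from_rotvec(rv).as_matrix()
    return np.round(out,4)
E
python3 - <<'E'
import fit
from fit import *
from planner import fkR,cur
s,p0,R0=cur(); print(np.round(R0,3).tolist(),np.round(fkR(s["q"]),3).tolist())
obs=[]
for n in ["scene","side"]:
    p=read_camera(n); b=bestmask(p,"carving_board"); r=bestmask(p,"riser"); obs.append((p,up(r|b)))
for o in (.12,.113,.106):
    fit.boxes=lambda k:[(-.09,.085,-.12,.12,.074,.09),(-.07,.085,-o,-o+.015,0,.074),(-.07,.085,o-.015,o,0,.074),(.055,.073,.06,.09,.09,.102),(.055,.073,-.09,-.06,.09,.102)]
    v=[.5405,.224,-1.4686]
    print(o,fit.fit(obs,"r",v,0),[np.round(fit.fit([q],"r",v,0)[0],4) for q in obs])
E
```

```text
[[0.945, 0.328, 0.0], [0.328, -0.945, 0.0], [0.0, -0.0, -1.0]] [[0.945, 0.328, 0.0], [0.328, -0.945, 0.0], [0.0, -0.0, -1.0]]Traceback (most recent call last):
  File "<stdin>", line 11, in <module>
AttributeError: 'function' object has no attribute 'fit'
```

Emit:
drive_tool --pt "0 0 0 0 0 -0.04 0.7" --pt "0 0 0 0 0 -0.04 0.7" --pt "0 0 0 0 0 -0.04 0.7" --pt "0 0 0 0 0 -0.04 0.7" --pt "0 0 0 0 0 -0.04 0.7" --pt "0 0 0 0 0 -0.04 0.7" --pt "0 0 0 0 0 -0.04 0.7" --pt "0 0 0 0 0 -0.04 0.7"

```text
time: 2.07
tool_pos: [0.221, -0.6372, 0.5536]
tcp_rot: [3.097, 0.522, 0.0]
wrist_force: [0.8, -1.6, 0.5]
width: 0.699
grip_force: 0.0
```

```bash
python3 - <<'E'
import fit as F
from fit import *
from planner import *
obs=[]
for n in ["scene","side"]:
    p=read_camera(n); b=bestmask(p,"carving_board"); r=bestmask(p,"riser"); obs.append((p,up(r|b)))
v=[.5405,.224,-1.4686]
best=None
for o in (.113,.106):
    F.boxes=lambda k:[(-.09,.085,-.12,.12,.074,.09),(-.07,.085,-o,-o+.015,0,.074),(-.07,.085,o-.015,o,0,.074),(.055,.073,.06,.09,.09,.102),(.055,.073,-.09,-.06,.09,.102)]
    x,f=F.fit(obs,"r",v,0)
    print(o,x,f,[np.round(F.fit([q],"r",v,0)[0],4) for q in obs])
s,p0,R0=cur(); v=x; ex=np.array([np.cos(v[2]),np.sin(v[2]),0]); ey=np.array([-ex[1],ex[0],0])
tgt=np.r_[v[:2],0]+.068*ex+.003*ey; print("target",tgt,"board in riser",(np.array([.5453,.2400,0])-np.r_[v[:2],0])@np.c_[ex,ey])
R1=np.c_[np.cross(ey,[0,0,-1]),ey,[0,0,-1]]
d=tgt-p0;d[2]=0; print("world d",d,"tool d",R0.T@d,"turn",np.degrees((R.from_matrix(R0).inv()*R.from_matrix(R1)).as_rotvec()))
print(s["q"])
tgt[2]=p0[2]; mid=np.array([.47,-.12,p0[2]])
print(steps(p0,R0,tgt,R1,26).tolist())
E
```

```text
0.113 [ 0.5407175   0.22396603 -1.47215061] 0.14201232669531783 [array([ 0.5363,  0.2231, -1.4802]), array([ 0.5434,  0.2244, -1.4621])]
0.106 [ 0.54033502  0.22376891 -1.48493552] 0.11948540077407777 [array([ 0.5405,  0.2236, -1.4852]), array([ 0.54  ,  0.224 , -1.4654])]
target [0.54915533 0.15627667 0.        ] board in riser [-0.01574553  0.00633859]
world d [0.32800507 0.79395595 0.        ] tool d [ 0.57005949 -0.64263733  0.00168031] turn [ -0.11922271  -0.10058791 -75.79134543]
[-1.27387466e+00  2.55444164e-01  1.04487210e+00  6.54533299e-06
  1.84380467e+00 -3.69244362e-02]
[[-0.0046, -0.0039, -2.9151, 0.0219, -0.0247, 0.0001], [-0.0046, -0.0039, -2.9151, 0.0232, -0.0236, 0.0001], [-0.0046, -0.0039, -2.9151, 0.0243, -0.0224, 0.0001], [-0.0046, -0.0039, -2.9151, 0.0254, -0.0211, 0.0001], [-0.0046, -0.0039, -2.9151, 0.0265, -0.0198, 0.0001], [-0.0046, -0.0039, -2.9151, 0.0274, -0.0184, 0.0], [-0.0046, -0.0039, -2.9151, 0.0283, -0.017, 0.0], [-0.0046, -0.0039, -2.9151, 0.0292, -0.0155, 0.0], [-0.0046, -0.0039, -2.9151, 0.0299, -0.014, 0.0], [-0.0046, -0.0039, -2.9151, 0.0306, -0.0125, 0.0], [-0.0046, -0.0039, -2.9151, 0.0312, -0.0109, 0.0], [-0.0046, -0.0039, -2.9151, 0.0317, -0.0093, 0.0], [-0.0046, -0.0039, -2.9151, 0.0321, -0.0077, 0.0], [-0.0046, -0.0039, -2.9151, 0.0325, -0.006, 0.0], [-0.0046, -0.0039, -2.9151, 0.0327, -0.0044, 0.0], [-0.0046, -0.0039, -2.9151, 0.0329, -0.0027, 0.0], [-0.0046, -0.0039, -2.9151, 0.033, -0.001, 0.0], [-0.0046, -0.0039, -2.9151, 0.033, 0.0007, 0.0], [-0.0046, -0.0039, -2.9151, 0.033, 0.0023, 0.0], [-0.0046, -0.0039, -2.9151, 0.0328, 0.004, 0.0], [-0.0046, -0.0039, -2.9151, 0.0326, 0.0057, 0.0], [-0.0046, -0.0039, -2.9151, 0.0322, 0.0073, 0.0], [-0.0046, -0.0039, -2.9151, 0.0318, 0.0089, 0.0], [-0.0046, -0.0039, -2.9151, 0.0313, 0.0106, 0.0], [-0.0046, -0.0039, -2.9151, 0.0307, 0.0121, 0.0], [-0.0046, -0.0039, -2.9151, 0.0301, 0.0137, 0.0]]
```

Emit:
drive_tool --pt "0 0 -2.9 0.022 -0.025 0 0.7" --pt "0 0 -2.9 0.023 -0.024 0 0.7" --pt "0 0 -2.9 0.024 -0.022 0 0.7" --pt "0 0 -2.9 0.025 -0.021 0 0.7" --pt "0 0 -2.9 0.027 -0.02 0 0.7" --pt "0 0 -2.9 0.027 -0.018 0 0.7" --pt "0 0 -2.9 0.028 -0.017 0 0.7" --pt "0 0 -2.9 0.029 -0.016 0 0.7"

```text
time: 3.03
tool_pos: [0.321, -0.3918, 0.5483]
tcp_rot: [-2.924, -1.136, 0.002]
wrist_force: [1.3, 0.1, -0.0]
width: 0.699
grip_force: 0.0
```

Emit:
drive_tool --pt "0 0 -2.9 0.03 -0.014 0 0.7" --pt "0 0 -2.9 0.031 -0.013 0 0.7" --pt "0 0 -2.9 0.031 -0.011 0 0.7" --pt "0 0 -2.9 0.032 -0.009 0 0.7" --pt "0 0 -2.9 0.032 -0.008 0 0.7" --pt "0 0 -2.9 0.033 -0.006 0 0.7" --pt "0 0 -2.9 0.033 -0.004 0 0.7" --pt "0 0 -2.9 0.033 -0.003 0 0.7"

```text
time: 3.7
tool_pos: [0.423, -0.1466, 0.5486]
tcp_rot: [-2.637, -1.701, 0.004]
wrist_force: [0.9, -0.3, -0.5]
width: 0.702
grip_force: 0.0
```

Emit:
drive_tool --pt "0 0 -2.9 0.033 -0.001 0 0.7" --pt "0 0 -2.9 0.033 0.001 0 0.7" --pt "0 0 -2.9 0.033 0.002 0 0.7" --pt "0 0 -2.9 0.033 0.004 0 0.7" --pt "0 0 -2.9 0.033 0.006 0 0.7" --pt "0 0 -2.9 0.032 0.007 0 0.7" --pt "0 0 -2.9 0.032 0.009 0 0.7" --pt "0 0 -2.9 0.031 0.011 0 0.7"

```text
time: 4.37
tool_pos: [0.5257, 0.0973, 0.5484]
tcp_rot: [-2.241, -2.198, 0.006]
wrist_force: [0.1, -0.4, -0.0]
width: 0.696
grip_force: 0.0
```

Emit:
drive_tool --pt "0 0 -2.9 0.031 0.012 0 0.7" --pt "0 0 -2.9 0.03 0.014 0 0.7" --pt "0 0 0 0 0 0 0.7"

```text
time: 4.62
tool_pos: [0.5528, 0.1615, 0.5459]
tcp_rot: [-2.12, -2.31, 0.007]
wrist_force: [-1.2, -0.4, -0.8]
width: 0.704
grip_force: 0.0
```

```bash
cat >> planner.py <<'E'
RV=np.array([.5404,.2238,-1.478])
ex=np.array([np.cos(RV[2]),np.sin(RV[2]),0]); ey=np.array([-ex[1],ex[0],0]); ez=np.array([0,0,1.]); RR=np.c_[ex,ey,ez]
def inr(p): return RR.T@(np.asarray(p)-[RV[0],RV[1],0])
def wr(p): return RR@np.asarray(p,float)+[RV[0],RV[1],0]
def rep(tgt_r=None,Rt=None):
    "report state in riser frame; remaining shift (in present tool axes) and turn to a riser-frame target"
    s,p,Rm=cur(); print("t",round(s["time"],2),"riser pos mm",np.round(inr(p)*1e3,1),"axes in riser\n",np.round(RR.T@Rm,3),"\nq",np.round(s["q"],3))
    if tgt_r is not None:
        print("shift",np.round(Rm.T@(wr(tgt_r)-p),4))
    if Rt is not None: print("turn",np.round(np.degrees((R.from_matrix(RR.T@Rm).inv()*R.from_matrix(Rt)).as_rotvec()),2))
E
python3 -c "
from planner import *
rep([.068,.003,.094],np.array([[-1,0,0],[0,1,0],[0,0,-1.]]))"
```

```text
t 4.62 riser pos mm [ 63.1   6.6 545.9] axes in riser
 [[-1.     0.007 -0.002]
 [ 0.007  1.    -0.007]
 [ 0.001 -0.007 -1.   ]] 
q [0.24  0.052 1.283 0.003 1.813 0.154]
shift [-5.50e-03 -3.00e-04  4.52e-01]
turn [-0.41 -0.09 -0.4 ]
```

Emit:
drive_tool --pt "-0.4 0 -0.4 -0.004 0 0.03 0.5" --pt "0 0 0 -0.004 -0.001 0.04 0.5" --pt "0 0 0 0 0 0.04 0.5" --pt "0 0 0 0 0 0.04 0.5" --pt "0 0 0 0 0 0.04 0.5" --pt "0 0 0 0 0 0.04 0.5" --pt "0 0 0 0 0 0.04 0.5" --pt "0 0 0 0 0 0.04 0.5"

```text
time: 5.28
tool_pos: [0.5512, 0.1478, 0.2371]
tcp_rot: [2.123, 2.312, 0.003]
wrist_force: [0.7, 0.5, -1.0]
width: 0.499
grip_force: 0.0
```

Emit:
drive_tool --pt "0 0 0 0 0 0.04 0.5" --pt "0 0 0 0 0 0.03 0.5" --pt "0 0 0 0 0 0.02 0.5" --pt "0 0 0 0 0 0.01 0.5" --pt "0 0 0 0 0 0 0.5" --pt "0 0 0 0 0 0 0.5"

```text
time: 5.78
tool_pos: [0.5533, 0.1484, 0.1406]
tcp_rot: [2.122, 2.312, 0.005]
wrist_force: [0.7, 0.5, 0.3]
width: 0.497
grip_force: 0.0
```

```bash
python3 -c "
from planner import *
p=read_camera('side');save(p,'side1')
im=p['color'][:,:,::-1];u=proj(p,wr([.05,0,.1]))[0].astype(int);print(u)
cv2.imwrite('pics/c1.png',cv2.resize(im[u[1]-80:u[1]+80,u[0]-100:u[0]+100],None,fx=4,fy=4,interpolation=cv2.INTER_CUBIC))
rep([.068,.003,.094],np.array([[-1,0,0],[0,1,0],[0,0,-1.]]))"
```

```text
[310 254]
t 5.83 riser pos mm [ 76.    7.2 142.2] axes in riser
 [[-1.     0.007 -0.   ]
 [ 0.007  1.     0.008]
 [ 0.     0.008 -1.   ]] 
q [ 2.190e-01  1.420e-01  1.921e+00 -1.000e-03  1.071e+00  1.340e-01]
shift [ 0.008  -0.0046  0.0482]
turn [ 0.47 -0.   -0.4 ]
```

View pics/c1.png

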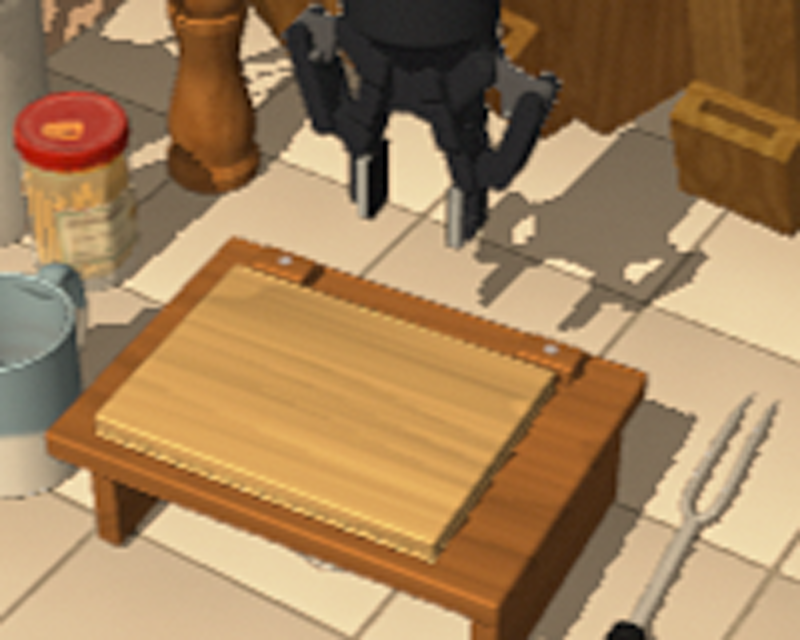

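Both fingertips hang above and behind the board, at crop (370,215) and (460,245), in line with the gap between the blocks. I'll lower them in.

Emit:
drive_tool --pt "0.4 0 -0.4 0.003 -0.002 0 0.5" --pt "0 0 0 0.003 -0.002 0.01 0.5" --pt "0 0 0 0 0 0.015 0.5" --pt "0 0 0 0 0 0.015 0.5" --pt "0 0 0 0 0 0.008 0.5" --pt "0 0 0 0 0 0.004 0.5" --pt "0 0 0 0 0 0 0.5"

```text
time: 6.42
tool_pos: [0.5494, 0.1547, 0.0891]
tcp_rot: [-2.115, -2.322, 0.0]
wrist_force: [0.4, 0.5, 0.8]
width: 0.502
grip_force: 0.0
```

```bash
python3 -c "
from planner import *
rep([.070,.003,.088],np.array([[-1,0,0],[0,1,0],[0,0,-1.]]))"
```

```text
t 6.42 riser pos mm [69.7  2.6 89.1] axes in riser
 [[-1. -0.  0.]
 [-0.  1. -0.]
 [-0. -0. -1.]] 
q [0.231 0.199 1.963 0.    0.98  0.138]
shift [-0.0003  0.0004  0.0011]
turn [-0.02  0.    0.02]
```

Emit:
drive_tool --pt "0 0 0 0.005 0 0 0.5" --pt "0 0 0 0.005 0 0 0.5" --pt "0 0 0 0.005 0 0 0.5" --pt "0 0 0 0.005 0 0 0.5" --pt "0 0 0 0.006 0 0 0.5" --pt "0 0 0 0.006 0 0 0.5" --pt "0 0 0 0.006 0 0 0.5" --pt "0 0 0 0.006 0 0 0.5"

```text
time: 7.08
tool_pos: [0.5455, 0.199, 0.0894]
tcp_rot: [2.115, 2.322, 0.0]
wrist_force: [0.5, -2.3, 0.9]
width: 0.498
grip_force: 1.0
```

Emit:
drive_tool --pt "0 0 0 0.006 0 0 0.5" --pt "0 0 0 0.006 0 0 0.5" --pt "0 0 0 0.004 0 0 0.5" --pt "0 0 0 0.003 0 0 0.5" --pt "0 0 0 0 0 0 0.5"

```text
time: 7.5
tool_pos: [0.5435, 0.2181, 0.0891]
tcp_rot: [-2.115, -2.322, -0.0]
wrist_force: [-0.6, -0.3, 0.5]
width: 0.497
grip_force: 0.0
```

```bash
cat > look.py <<'E'
from fit import *
from planner import *
def board(z=.097,names=("scene","side"),v0=None):
    o=[]
    for n in names:
        p=read_camera(n); m=bestmask(p,"carving_board")
        if m is not None: o.append((p,up(m)))
    for sel in ([o] if len(o)<2 else [o]+[[q] for q in o]):
        v,f=fit(sel,"b",v0,z); r=inr([v[0],v[1],z]); print("board riser mm",np.round(r[:2]*1e3,1),"yaw deg",round(np.degrees(v[2]-RV[2]),2),"err",round(f,3))
    return o
E
python3 -c "
from look import *
rep()
w=wr([-.075,.006,0]); board(v0=[w[0],w[1],RV[2]])"
```

```text
t 7.5 riser pos mm [ 5.9  2.6 89.1] axes in riser
 [[-1.    -0.001 -0.001]
 [-0.001  1.    -0.   ]
 [ 0.001 -0.    -1.   ]] 
q [3.390e-01 2.250e-01 1.932e+00 1.000e-03 9.850e-01 2.450e-01]
board riser mm [-70.8   6.2] yaw deg 0.0 err 0.069
board riser mm [-71.2   4.7] yaw deg -0.01 err 0.038
board riser mm [-71.3   6.5] yaw deg -0.16 err 0.029
```

```bash
cat > kin.py <<'E'
from planner import *
from scipy.optimize import least_squares
Q=np.array([[-1.2739,.26478,1.60537],[-1.27387,.25544,1.04487],[.24,.052,1.283],[.219,.142,1.921],[.231,.199,1.963],[.339,.225,1.932]])
P=np.array([[.22093,-.63705,.22995],[.221,-.6372,.5536],[.5528,.1615,.5459],[.5528,.1478,.1422],[.5494,.1547,.0891],[.5435,.2181,.0891]])
def wc(q,k):
    L1,L2,h,yo=k; r=L1*np.sin(q[1])+L2*np.sin(q[1]+q[2]); z=h+L1*np.cos(q[1])+L2*np.cos(q[1]+q[2])
    c,s=np.cos(q[0]),np.sin(q[0]); return np.array([c*r-s*yo,s*r+c*yo,z])
r=least_squares(lambda k:np.concatenate([wc(q,k)-p for q,p in zip(Q,P)]),[.5,.5,0,.02]); K=r.x
if __name__=="__main__":
    print(K,np.abs(r.fun).max())
    for D in (.2,.3,.4):
        k=K+[0,0,D,0]
        for x,z in ((-.25,.097),(-.115,.097),(-.25,.3)):
            W=wr([x,.005,z])-D*ex
            s=least_squares(lambda q:wc(q,k)-W,[.8,.6,1.5])
            q=s.x
            for nm,ty in (("up",ez),("down",-ez)):
                Rt=np.c_[np.cross(ty,ex),ty,ex]
                M=(R.from_euler("z",q[0])*R.from_euler("y",q[1]+q[2])).inv()*R.from_matrix(Rt)
                a,b,c=M.as_euler("ZYZ"); print(D,x,z,nm,"err",round(s.cost,5),np.round(q,2),"q456",np.round([a,b,(c-np.pi/2+np.pi)%(2*np.pi)-np.pi],2))
E
python3 kin.py
```

```text
[ 0.50480469  0.56686946 -0.08930893  0.02486404] 0.0030164516487087845
0.2 -0.25 0.097 up err 0.0 [0.9  0.87 1.34] q456 [-1.01  2.19  2.39]
0.2 -0.25 0.097 down err 0.0 [0.9  0.87 1.34] q456 [-1.01  2.19 -0.75]
0.2 -0.115 0.097 up err 0.0 [0.77 0.73 1.61] q456 [-1.06  2.04  2.46]
0.2 -0.115 0.097 down err 0.0 [0.77 0.73 1.61] q456 [-1.06  2.04 -0.68]
0.2 -0.25 0.3 up err 0.0 [0.9  0.67 1.28] q456 [-1.21  2.31  2.09]
0.2 -0.25 0.3 down err 0.0 [0.9  0.67 1.28] q456 [-1.21  2.31 -1.05]
0.3 -0.25 0.097 up err 0.0 [0.97 1.13 1.07] q456 [-0.96  2.25  2.42]
0.3 -0.25 0.097 down err 0.0 [0.97 1.13 1.07] q456 [-0.96  2.25 -0.73]
0.3 -0.115 0.097 up err 0.0 [0.87 0.96 1.4 ] q456 [-0.96  2.09  2.52]
0.3 -0.115 0.097 down err 0.0 [0.87 0.96 1.4 ] q456 [-0.96  2.09 -0.62]
0.3 -0.25 0.3 up err 0.0 [0.97 0.9  1.08] q456 [-1.12  2.36  2.17]
0.3 -0.25 0.3 down err 0.0 [0.97 0.9  1.08] q456 [-1.12  2.36 -0.98]
0.4 -0.25 0.097 up err 0.0 [1.04 1.45 0.63] q456 [-0.98  2.36  2.33]
0.4 -0.25 0.097 down err 0.0 [1.04 1.45 0.63] q456 [-0.98  2.36 -0.81]
0.4 -0.115 0.097 up err 0.0 [0.95 1.22 1.1 ] q456 [-0.9   2.16  2.53]
0.4 -0.115 0.097 down err 0.0 [0.95 1.22 1.1 ] q456 [-0.9   2.16 -0.61]
0.4 -0.25 0.3 up err 0.0 [1.04 1.18 0.75] q456 [-1.11  2.43  2.15]
0.4 -0.25 0.3 down err 0.0 [1.04 1.18 0.75] q456 [-1.11  2.43 -0.99]
```

Emit:
drive_tool --pt "0 0 0 -0.012 0 0 0.5" --pt "0 0 0 0 0 -0.03 0.5" --pt "0 0 0 0 0 -0.04 0.8" --pt "0 0 0 0 0 -0.04 1" --pt "0 0 0 0 0 -0.04 1" --pt "0 0 0 0 0 -0.04 1" --pt "0 0 0 0 0 -0.04 1" --pt "0 0 0 0 0 -0.03 1"

```text
time: 8.37
tool_pos: [0.5455, 0.2044, 0.3535]
tcp_rot: [2.115, 2.32, 0.005]
wrist_force: [0.2, 0.0, 0.2]
width: 1.001
grip_force: 0.0
```

```bash
python3 -c "
from planner import *
s,p,Rm=cur(); rep()
Rt=RR@np.array([[0,0,1],[0,1,0],[-1,0,0.]])
print(steps(p,Rm,wr([-.23,.006,.30]),Rt,14).tolist())"
```

```text
t 8.37 riser pos mm [ 19.8   3.2 353.5] axes in riser
 [[-1.     0.001 -0.001]
 [ 0.001  1.     0.004]
 [ 0.001  0.004 -1.   ]] 
q [ 0.316  0.035  1.644 -0.     1.459  0.224]
[[0.0115, -6.4315, -0.0148, 0.0178, 0.0002, 0.0038], [0.0115, -6.4315, -0.0148, 0.0182, 0.0002, 0.0018], [0.0115, -6.4315, -0.0148, 0.0182, 0.0002, -0.0002], [0.0115, -6.4315, -0.0148, 0.0181, 0.0002, -0.0023], [0.0115, -6.4315, -0.0148, 0.0177, 0.0002, -0.0043], [0.0115, -6.4315, -0.0148, 0.0171, 0.0002, -0.0062], [0.0115, -6.4315, -0.0148, 0.0163, 0.0002, -0.0081], [0.0115, -6.4315, -0.0148, 0.0153, 0.0002, -0.0099], [0.0115, -6.4315, -0.0148, 0.0141, 0.0002, -0.0116], [0.0115, -6.4315, -0.0148, 0.0127, 0.0002, -0.0131], [0.0115, -6.4315, -0.0148, 0.0112, 0.0002, -0.0144], [0.0115, -6.4315, -0.0148, 0.0095, 0.0002, -0.0156], [0.0115, -6.4315, -0.0148, 0.0077, 0.0002, -0.0165], [0.0115, -6.4315, -0.0148, 0.0058, 0.0002, -0.0173]]
```

Emit:
drive_tool --pt "0 -6.4 0 0.018 0 0.004 1" --pt "0 -6.4 0 0.018 0 0.002 1" --pt "0 -6.4 0 0.018 0 0 1" --pt "0 -6.4 0 0.018 0 -0.002 1" --pt "0 -6.4 0 0.018 0 -0.004 1" --pt "0 -6.4 0 0.017 0 -0.006 1" --pt "0 -6.4 0 0.016 0 -0.008 1" --pt "0 -6.4 0 0.015 0 -0.01 1"

```text
time: 9.03
tool_pos: [0.5319, 0.347, 0.3186]
tcp_rot: [1.594, 1.749, -0.767]
wrist_force: [0.8, 0.1, 1.2]
width: 1.0
grip_force: 0.0
```

```bash
python3 -c "
from kin import *
rep(); s,p,Rm=cur()
for sg in (1,-1): print(np.abs(fkR(s['q'],sg)-Rm).max())
w0=wc(s['q'],K)  # wc minus D*ez
# p = w0 + D*ez + D*z
A=(np.array([0,0,1])+Rm[:,2]); print('D',A@(p-w0)/(A@A), (p-w0)-A*(A@(p-w0)/(A@A)))"
```

```text
t 9.03 riser pos mm [-123.5    2.9  318.6] axes in riser
 [[-0.623 -0.     0.782]
 [ 0.001  1.     0.001]
 [-0.782  0.001 -0.623]] 
q [ 0.853  0.522  1.333 -0.648  1.919  0.738]
9.43689570931383e-16
0.8573810337134147
D 0.34509506206794965 [ 1.84284271e-03 -8.20298783e-05 -5.28365764e-04]
```

```bash
cat >> kin.py <<'E'
D=.345
def ik(pr,zr,yr):
    "riser-frame TCP, tool z and y -> q"
    z=RR@np.array(zr,float); y=RR@np.array(yr,float); k=K+[0,0,D,0]; W=wr(pr)-D*z
    s=least_squares(lambda q:wc(q,k)-W,[.9,.9,1.3]); q=s.x
    M=(R.from_euler("z",q[0])*R.from_euler("y",q[1]+q[2])).inv()*R.from_matrix(np.c_[np.cross(y,z),y,z])
    a,b,c=M.as_euler("ZYZ"); return np.round(np.r_[q,a,b,(c-np.pi/2+np.pi)%(2*np.pi)-np.pi],2),round(s.cost,6)
E
python3 -c "
from kin import *
for psi in (-20,-10,0,10,20):
    c,s=np.cos(np.radians(psi)),np.sin(np.radians(psi)); z=[c,s,0]
    for nm,y in (('up',[0,0,1]),('down',[0,0,-1])):
        print(psi,nm,*[ik(p,z,y) for p in ([-.098,.006,.097],[-.24,.006,.1],[-.2,.006,.28])])
    "
```

```text
-20 up (array([ 0.78,  1.17,  1.08, -0.75,  2.31,  2.58]), np.float64(0.0)) (array([ 0.89,  1.38,  0.65, -0.79,  2.53,  2.45]), np.float64(0.0)) (array([ 0.86,  1.09,  0.85, -0.92,  2.56,  2.31]), np.float64(0.0))
-20 down (array([ 0.78,  1.17,  1.08, -0.75,  2.31, -0.56]), np.float64(0.0)) (array([ 0.89,  1.38,  0.65, -0.79,  2.53, -0.69]), np.float64(0.0)) (array([ 0.86,  1.09,  0.85, -0.92,  2.56, -0.84]), np.float64(0.0))
-10 up (array([ 0.84,  1.12,  1.19, -0.85,  2.2 ,  2.55]), np.float64(0.0)) (array([ 0.95,  1.31,  0.79, -0.88,  2.4 ,  2.42]), np.float64(0.0)) (array([ 0.92,  1.03,  0.97, -1.  ,  2.44,  2.27]), np.float64(0.0))
-10 down (array([ 0.84,  1.12,  1.19, -0.85,  2.2 , -0.59]), np.float64(0.0)) (array([ 0.95,  1.31,  0.79, -0.88,  2.4 , -0.73]), np.float64(0.0)) (array([ 0.92,  1.03,  0.97, -1.  ,  2.44, -0.87]), np.float64(0.0))
0 up (array([ 0.89,  1.06,  1.31, -0.94,  2.09,  2.55]), np.float64(0.0)) (array([ 1.  ,  1.24,  0.93, -0.95,  2.28,  2.41]), np.float64(0.0)) (array([ 0.97,  0.96,  1.1 , -1.06,  2.32,  2.27]), np.float64(0.0))
0 down (array([ 0.89,  1.06,
[... 341 characters left out ...]
02,  0.88,  1.24, -1.12,  2.19,  2.27]), np.float64(0.0))
10 down (array([ 0.94,  1.  ,  1.44, -1.02,  1.99, -0.59]), np.float64(0.0)) (array([ 1.05,  1.17,  1.08, -1.02,  2.15, -0.73]), np.float64(0.0)) (array([ 1.02,  0.88,  1.24, -1.12,  2.19, -0.87]), np.float64(0.0))
20 up (array([ 0.99,  0.94,  1.57, -1.12,  1.88,  2.58]), np.float64(0.0)) (array([ 1.09,  1.09,  1.23, -1.09,  2.03,  2.44]), np.float64(0.0)) (array([ 1.06,  0.8 ,  1.38, -1.18,  2.07,  2.28]), np.float64(0.0))
20 down (array([ 0.99,  0.94,  1.57, -1.12,  1.88, -0.56]), np.float64(0.0)) (array([ 1.09,  1.09,  1.23, -1.09,  2.03, -0.7 ]), np.float64(0.0)) (array([ 1.06,  0.8 ,  1.38, -1.18,  2.07, -0.86]), np.float64(0.0))
```

```bash
sed -i 's/return np.round(np.r_\[q,a,b,\(.*\)\],2)/return np.round(np.r_[q,a,b,\1],3)/' kin.py; python3 -c "
from kin import *
for y in (-.06,-.03,.006,.03,.06):
  for x in (-.1,-.11):
    for psi in (-5,5):
      c,s=np.cos(np.radians(psi)),np.sin(np.radians(psi))
      print(y,x,psi,ik([x,y,.097],[c,s,0],[0,0,1])[0])
rep()
print(np.array(status.read_state()['wrist_force']))
s,p,Rm=cur()
Rt=RR@np.array([[0,0,1],[-1,0,0],[0,-1,0.]])
print(steps(p,Rm,wr([-.23,.006,.20]),Rt,20).tolist())"
```

```text
-0.06 -0.1 -5 [ 0.924  1.026  1.381 -0.8    2.133  2.639]
-0.06 -0.1 5 [ 0.981  0.977  1.487 -0.894  2.038  2.63 ]
-0.06 -0.11 -5 [ 0.932  1.036  1.359 -0.797  2.145  2.634]
-0.06 -0.11 5 [ 0.989  0.987  1.465 -0.891  2.05   2.624]
-0.03 -0.1 -5 [ 0.897  1.053  1.322 -0.842  2.141  2.598]
-0.03 -0.1 5 [ 0.952  1.     1.436 -0.933  2.04   2.593]
-0.03 -0.11 -5 [ 0.906  1.064  1.3   -0.839  2.153  2.592]
-0.03 -0.11 5 [ 0.96   1.01   1.414 -0.93   2.052  2.586]
0.006 -0.1 -5 [ 0.867  1.089  1.247 -0.892  2.15   2.545]
0.006 -0.1 5 [ 0.919  1.031  1.37  -0.979  2.043  2.547]
0.006 -0.11 -5 [ 0.875  1.1    1.224 -0.89   2.162  2.539]
0.006 -0.11 5 [ 0.927  1.041  1.347 -0.977  2.054  2.539]
0.03 -0.1 -5 [ 0.848  1.115  1.192 -0.925  2.156  2.508]
0.03 -0.1 5 [ 0.897  1.053  1.323 -1.01   2.044  2.514]
0.03 -0.11 -5 [ 0.856  1.126  1.169 -0.924  2.169  2.501]
0.03 -0.11 5 [ 0.906  1.064  1.3   -1.007  2.055  2.507]
0.06 -0.1 -5 [ 0.825  1.15   1.12  -0.968  2.164  2.46 ]
0.06 -0.1 5 [ 0.872  1.083  1.26  -1.047  2.046  2.472]
0.06 -0.11 -5 [ 0.833  1.162  1.096 -0.967  2.177  2.451]
0.06 
[... 599 characters left out ...]
17, 0.0069, 0.0034, -0.002], [1.5103, -1.5075, -4.317, 0.0066, 0.0038, -0.0022], [1.5103, -1.5075, -4.317, 0.0062, 0.0043, -0.0025], [1.5103, -1.5075, -4.317, 0.0058, 0.0047, -0.0028], [1.5103, -1.5075, -4.317, 0.0054, 0.005, -0.0031], [1.5103, -1.5075, -4.317, 0.0049, 0.0053, -0.0033], [1.5103, -1.5075, -4.317, 0.0044, 0.0056, -0.0036], [1.5103, -1.5075, -4.317, 0.0039, 0.0058, -0.0039], [1.5103, -1.5075, -4.317, 0.0034, 0.006, -0.0041], [1.5103, -1.5075, -4.317, 0.0028, 0.0061, -0.0043], [1.5103, -1.5075, -4.317, 0.0022, 0.0061, -0.0046], [1.5103, -1.5075, -4.317, 0.0016, 0.0062, -0.0048], [1.5103, -1.5075, -4.317, 0.001, 0.0061, -0.005], [1.5103, -1.5075, -4.317, 0.0004, 0.0061, -0.0052]]
```

```bash
python3 -c "
from kin import *
s,p,Rm=cur()
Rt=RR@np.array([[0,0,1],[1,0,0],[0,1,0.]])
print(ik([-.24,.036,.1],[1,0,0],[0,0,1]))
print(steps(p,Rm,wr([-.24,.036,.097]),Rt,16).tolist())"
```

```text
(array([ 0.972,  1.277,  0.855, -0.999,  2.281,  2.349]), np.float64(0.0))
[[-1.8839, -1.8873, 5.3888, 0.0154, 0.0021, 0.0029], [-1.8839, -1.8873, 5.3888, 0.0156, 0.0005, 0.0025], [-1.8839, -1.8873, 5.3888, 0.0156, -0.001, 0.0019], [-1.8839, -1.8873, 5.3888, 0.0155, -0.0026, 0.0014], [-1.8839, -1.8873, 5.3888, 0.0152, -0.004, 0.0008], [-1.8839, -1.8873, 5.3888, 0.0148, -0.0055, 0.0001], [-1.8839, -1.8873, 5.3888, 0.0142, -0.0068, -0.0006], [-1.8839, -1.8873, 5.3888, 0.0135, -0.0081, -0.0013], [-1.8839, -1.8873, 5.3888, 0.0126, -0.0093, -0.002], [-1.8839, -1.8873, 5.3888, 0.0116, -0.0103, -0.0027], [-1.8839, -1.8873, 5.3888, 0.0105, -0.0113, -0.0034], [-1.8839, -1.8873, 5.3888, 0.0093, -0.0121, -0.0041], [-1.8839, -1.8873, 5.3888, 0.008, -0.0127, -0.0048], [-1.8839, -1.8873, 5.3888, 0.0066, -0.0133, -0.0055], [-1.8839, -1.8873, 5.3888, 0.0051, -0.0136, -0.0061], [-1.8839, -1.8873, 5.3888, 0.0036, -0.0138, -0.0067]]
```

Emit:
drive_tool --pt "-1.9 -1.9 5.4 0.015 0.002 0.003 1" --pt "-1.9 -1.9 5.4 0.016 0 0.002 1" --pt "-1.9 -1.9 5.4 0.016 -0.001 0.002 1" --pt "-1.9 -1.9 5.4 0.015 -0.003 0.001 1" --pt "-1.9 -1.9 5.4 0.015 -0.004 0.001 1" --pt "-1.9 -1.9 5.4 0.015 -0.005 0 1" --pt "-1.9 -1.9 5.4 0.014 -0.007 -0.001 1" --pt "-1.9 -1.9 5.4 0.014 -0.008 -0.001 1"

```text
time: 9.7
tool_pos: [0.5425, 0.4065, 0.2072]
tcp_rot: [1.695, 0.896, -0.331]
wrist_force: [-0.1, -0.4, -0.2]
width: 0.998
grip_force: 0.0
```

Emit:
drive_tool --pt "-1.9 -1.9 5.4 0.013 -0.009 -0.002 1" --pt "-1.9 -1.9 5.4 0.012 -0.01 -0.003 1" --pt "-1.9 -1.9 5.4 0.01 -0.011 -0.003 1" --pt "-1.9 -1.9 5.4 0.009 -0.012 -0.004 1" --pt "-1.9 -1.9 5.4 0.008 -0.013 -0.005 1" --pt "-1.9 -1.9 5.4 0.007 -0.013 -0.005 1" --pt "-1.9 -1.9 5.4 0.005 -0.014 -0.006 1" --pt "-1.9 -1.9 5.4 0.004 -0.014 -0.007 1"

```text
time: 10.37
tool_pos: [0.555, 0.4655, 0.0957]
tcp_rot: [1.567, 0.066, 0.075]
wrist_force: [0.7, -0.1, -0.7]
width: 1.001
grip_force: 0.0
```

Emit:
drive_tool --pt "0 0 0 0 0 0 1" --pt "0 0 0 0 0 0 1"

```text
time: 10.53
tool_pos: [0.5548, 0.464, 0.0924]
tcp_rot: [1.565, 0.075, 0.068]
wrist_force: [-0.1, -0.7, 0.5]
width: 0.998
grip_force: 0.0
```

```bash
python3 -c "
from kin import *
rep([-.24,.036,.097],np.array([[0,0,1],[1,0,0],[0,1,0.]]))"
```

```text
t 10.53 riser pos mm [-237.9   36.6   92.4] axes in riser
 [[ 0.002 -0.005  1.   ]
 [ 1.     0.005 -0.002]
 [-0.005  1.     0.005]] 
q [ 0.972  1.277  0.869 -0.992  2.278  2.358]
shift [-0.0007  0.0046 -0.0021]
turn [0.28 0.12 0.27]
```

Emit:
drive_tool --pt "0.3 0.1 0.3 -0.001 0.005 0 1" --pt "0 0 0 0 0 0.025 1" --pt "0 0 0 0 0 0.025 1" --pt "0 0 0 0 0 0.025 1" --pt "0 0 0 0 0 0.025 1" --pt "0 0 0 0 0 0.02 1" --pt "0 0 0 0 0 0.012 1" --pt "0 0 0 0 0 0.006 1"

```text
time: 11.2
tool_pos: [0.5673, 0.3274, 0.1061]
tcp_rot: [1.579, 0.064, 0.081]
wrist_force: [0.2, 0.5, -0.1]
width: 0.998
grip_force: 0.0
```

Emit:
drive_tool --pt "0 0 0 0 0 0 1" --pt "0 0 0 0 0 0 1"

```text
time: 11.37
tool_pos: [0.567, 0.3293, 0.1042]
tcp_rot: [1.578, 0.066, 0.082]
wrist_force: [-1.0, -0.3, -0.0]
width: 0.994
grip_force: 0.0
```

```bash
python3 -c "
from kin import *
rep([-.1,.036,.097],np.array([[0,0,1],[1,0,0],[0,1,0.]]))
p=read_camera('side');
im=p['color'][:,:,::-1];u=proj(p,wr([-.1,0,.1]))[0].astype(int)
cv2.imwrite('pics/c2.png',cv2.resize(im[u[1]-90:u[1]+60,u[0]-100:u[0]+100],None,fx=4,fy=4,interpolation=cv2.INTER_CUBIC))"
```

```text
t 11.37 riser pos mm [-102.6   36.2  104.2] axes in riser
 [[-0.001  0.008  1.   ]
 [ 1.    -0.011  0.001]
 [ 0.011  1.    -0.008]] 
q [ 0.873  1.073  1.253 -0.97   2.101  2.508]
shift [-0.0003 -0.0072  0.0027]
turn [-0.45 -0.06 -0.61]
```

View pics/c2.png

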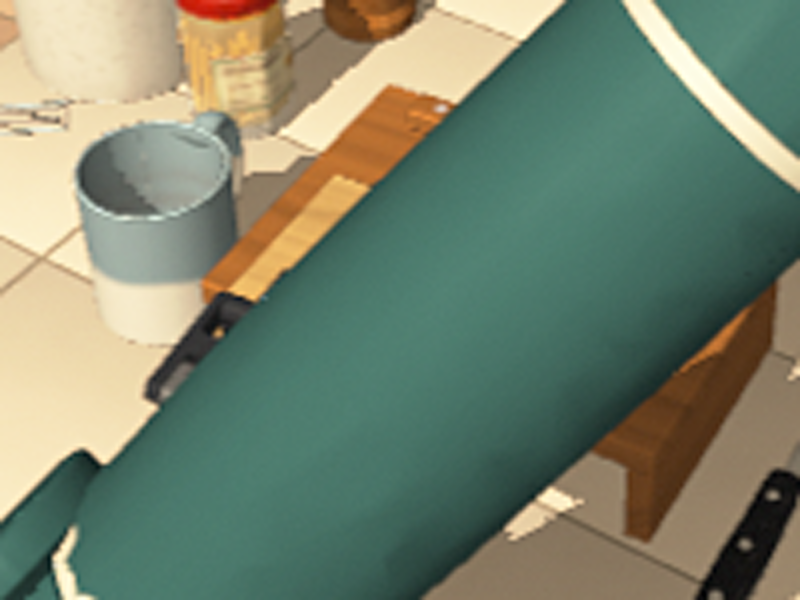

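The side view shows the forearm hiding the grasp, with the mug untouched at crop (160,230). I'll correct the height, then close.

Emit:
drive_tool --pt "-0.4 0 -0.6 0 -0.007 0.002 1" --pt "0 0 0 0 0 0 1" --pt "0 0 0 0 0 0 1"

```text
time: 11.67
tool_pos: [0.5664, 0.3269, 0.093]
tcp_rot: [1.566, 0.077, 0.071]
wrist_force: [0.6, 0.6, -0.2]
width: 1.001
grip_force: 0.0
```

```bash
python3 -c "
from kin import *
rep([-.1,.036,.097],np.array([[0,0,1],[1,0,0],[0,1,0.]]))
# flip sweep clearance to forearm
def seg(q):
    k=K+[0,0,D,0]; c,s=np.cos(q[0]),np.sin(q[0]); e=np.array([c*k[0]*np.sin(q[1])-s*k[3],s*k[0]*np.sin(q[1])+c*k[3],k[2]+k[0]*np.cos(q[1])]); return e,wc(q,k)
for P in ([-.1,.036,.25],[-.15,.03,.25],[-.2,.03,.25],[-.2,.03,.3]):
    m=9
    for th in np.radians(range(0,181,15)):
        y=[0,np.sin(th),np.cos(th)]; q,_=ik(P,[1,0,0],y); Rm=RR@np.c_[np.cross(y,[1,0,0]),y,[1,0,0]]
        e,w=seg(q); t=np.linspace(0,1,60)[:,None]; S=e+t*(w-e)
        # board in tool frame: x is +Y at grasp; centre -30 in x
        B=np.array([[a,0,b] for a in np.linspace(-.12,.06,13) for b in np.linspace(-.036,.094,9)])@Rm.T+wr(P)
        m=min(m,np.linalg.norm(S[:,None]-B[None],axis=2).min())
    print(P,round(m,3),q)
"
```

```text
t 11.67 riser pos mm [-100.3   35.4   93. ] axes in riser
 [[-0.002 -0.003  1.   ]
 [ 1.     0.004  0.002]
 [-0.004  1.     0.003]] 
q [ 0.871  1.091  1.253 -0.971  2.099  2.505]
shift [0.0005 0.004  0.0003]
turn [ 0.19 -0.09  0.23]
[-0.1, 0.036, 0.25] 0.184 [ 0.868  0.889  1.29  -1.06   2.183 -0.798]
[-0.15, 0.03, 0.25] 0.168 [ 0.913  0.946  1.184 -1.053  2.239 -0.828]
[-0.2, 0.03, 0.25] 0.152 [ 0.95   1.019  1.049 -1.067  2.297 -0.879]
[-0.2, 0.03, 0.3] 0.145 [ 0.95   0.967  1.045 -1.112  2.323 -0.945]
```

Emit:
drive_tool --pt "0.1 0 0.2 0 0.003 0 1" --pt "0 0 0 0 0 0 0.6" --pt "0 0 0 0 0 0 0.3" --pt "0 0 0 0 0 0 0.2" --pt "0 0 0 0 0 0 0.1" --pt "0 0 0 0 0 0 0" --pt "0 0 0 0 0 0 0" --pt "0 0 0 0 0 0 0" --force 70

```text
time: 12.33
tool_pos: [0.5669, 0.3266, 0.0972]
tcp_rot: [1.569, 0.073, 0.074]
wrist_force: [-0.5, -0.4, -1.2]
width: 0.153
grip_force: 68.0
```

Emit:
drive_tool --pt "0 0 0 0 0 0 0" --pt "0 0 0 0 0 0 0"

```text
time: 12.5
tool_pos: [0.5669, 0.3267, 0.0972]
tcp_rot: [1.569, 0.073, 0.074]
wrist_force: [-0.9, 0.5, 0.5]
width: 0.154
grip_force: 68.0
```

```bash
python3 -c "
from kin import *
rep([-.1,.036,.097],np.array([[0,0,1],[1,0,0],[0,1,0.]]))
s=status.read_state();print(s['wrist_force'],s['width'],s['grip_force'])
p=read_camera('scene');m=bestmask(p,'carving_board') if 0 else None
im=p['color'][:,:,::-1];u=proj(p,wr([-.08,0,.1]))[0].astype(int)
cv2.imwrite('pics/c3.png',cv2.resize(im[u[1]-75:u[1]+75,u[0]-100:u[0]+100],None,fx=4,fy=4,interpolation=cv2.INTER_CUBIC))"
```

```text
t 12.5 riser pos mm [-100.    35.9   97.2] axes in riser
 [[-0.001 -0.     1.   ]
 [ 1.    -0.001  0.001]
 [ 0.001  1.     0.   ]] 
q [ 0.871  1.084  1.255 -0.972  2.1    2.506]
shift [ 0.0001 -0.0002 -0.    ]
turn [ 0.03 -0.06 -0.06]
[-0.90959508  0.46816284  0.53084592] 0.15428746780850935 68.00161018967628
```

View pics/c3.png

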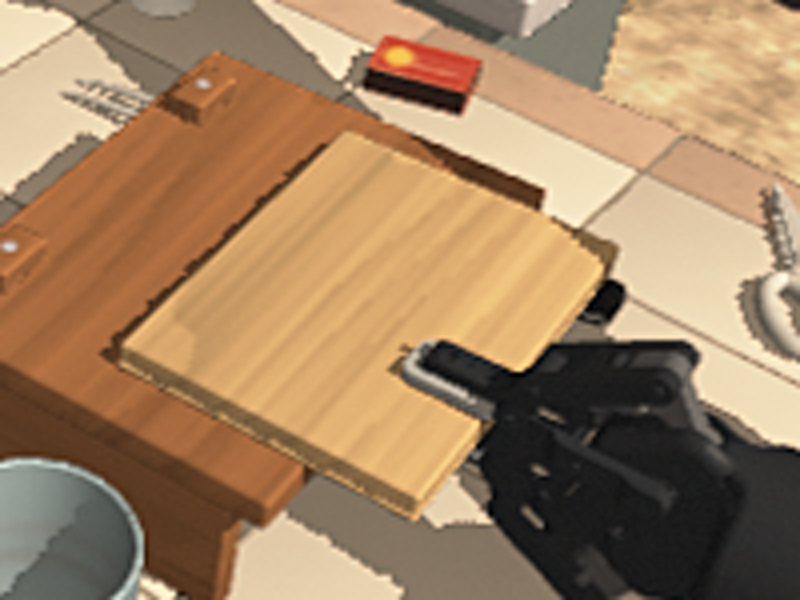

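The board is held between the pads, finger at crop (430,370), and lies flat and square with its overhang clear of the shelf. Next I'll lift it, pull back a little and roll.

Emit:
drive_tool --pt "0 0 0 0 0.008 0 0" --pt "0 0 0 0 0.015 0 0" --pt "0 0 0 0 0.024 -0.002 0" --pt "0 0 0 0 0.025 -0.005 0" --pt "0 0 0 0 0.025 -0.005 0" --pt "0 0 0 0 0.025 -0.005 0" --pt "0 0 0 0 0.025 -0.005 0" --pt "0 0 0 0 0.015 0 0"

```text
time: 13.22
tool_pos: [0.5646, 0.3498, 0.264]
tcp_rot: [1.572, 0.069, 0.078]
wrist_force: [-0.4, 0.2, -1.6]
width: 0.157
grip_force: 68.5
```

Emit:
drive_tool --pt "0 0 -3 0 0 0 0" --pt "0 0 -6 0 0 0 0" --pt "0 0 -7 0 0 0 0" --pt "0 0 -7 0 0 0 0" --pt "0 0 -7 0 0 0 0" --pt "0 0 -7 0 0 0 0" --pt "0 0 -7 0 0 0 0" --pt "0 0 -7 0 0 0 0"

```text
time: 13.88
tool_pos: [0.5645, 0.3483, 0.2596]
tcp_rot: [1.413, 0.762, -0.627]
wrist_force: [-0.3, 0.8, -2.6]
width: 0.155
grip_force: 68.4
```

```bash
python3 -c "
from kin import *
rep([-.12,.0,.25],np.array([[0,0,1],[-1,0,0],[0,-1,0.]]))
s=status.read_state();print(s['width'],s['grip_force'])"
```

```text
t 13.88 riser pos mm [-121.7   35.6  259.6] axes in riser
 [[-0.    -0.001  1.   ]
 [ 0.625  0.78   0.001]
 [-0.78   0.625  0.   ]] 
q [ 0.889  0.9    1.249 -1.063  2.212  1.425]
shift [-0.0147 -0.0338  0.0017]
turn [ 3.000e-02  3.000e-02 -1.287e+02]
0.15490523627865074 68.38083073496819
```

Emit:
drive_tool --pt "0 0 -7 0 0 0 0" --pt "0 0 -7 0 0 0 0" --pt "0 0 -7 0 0 0 0" --pt "0 0 -7 0 0 0 0" --pt "0 0 -7 0 0 0 0" --pt "0 0 -7 0 0 0 0" --pt "0 0 -7 0 0 0 0" --pt "0 0 -7 0 0 0 0"

```text
time: 14.55
tool_pos: [0.5645, 0.3483, 0.2596]
tcp_rot: [0.971, 1.458, -1.361]
wrist_force: [-0.0, -0.3, -2.5]
width: 0.154
grip_force: 68.6
```

Emit:
drive_tool --pt "0 0 -7 0 0 0 0" --pt "0 0 -7 0 0 0 0" --pt "0 0 -7 0 0 0 0" --pt "0 0 -7 0 0 0 0" --pt "0 0 -7 0 0 0 0" --pt "0 0 -7 0 0 0 0" --pt "0 0 -7 0 0 0 0" --pt "0 0 -7 0 0 0 0"

```text
time: 15.22
tool_pos: [0.5645, 0.3482, 0.2596]
tcp_rot: [0.202, 2.039, -2.011]
wrist_force: [0.7, -1.1, -1.8]
width: 0.153
grip_force: 68.7
```

Emit:
drive_tool --pt "0 0 -7 0 0 0 0" --pt "0 0 -5 0 0 0 0" --pt "0 0 -3 0 0 0 0" --pt "0 0 0 0 0 0 0"

```text
time: 15.55
tool_pos: [0.5645, 0.3483, 0.2596]
tcp_rot: [-0.064, 2.159, -2.156]
wrist_force: [-1.1, 0.5, -1.8]
width: 0.154
grip_force: 68.7
```

```bash
python3 -c "
from kin import *
rep([-.12,-.030,.25],np.array([[0,0,1],[-1,0,0],[0,-1,0.]]))
s=status.read_state();print(s['width'],s['grip_force'],ik([-.1,-.03,.097],[1,0,0],[0,0,-1]))"
```

```text
t 15.55 riser pos mm [-121.7   35.5  259.6] axes in riser
 [[ 0.001  0.     1.   ]
 [-0.999  0.034  0.001]
 [-0.034 -0.999  0.   ]] 
q [ 0.889  0.9    1.249 -1.063  2.212 -0.787]
shift [0.0658 0.0073 0.0017]
turn [-0.01  0.03 -1.96]
0.15351235602622398 68.71236428618431 (array([ 0.925,  1.027,  1.378, -0.888,  2.091, -0.548]), np.float64(0.0))
```

Emit:
drive_tool --pt "0 0 -2 0.012 0 0 0" --pt "0 0 0 0.018 0 0.005 0" --pt "0 0 0 0.018 0.01 0.005 0" --pt "0 0 0 0.012 0.02 0.005 0" --pt "0 0 0 0.006 0.025 0.004 0" --pt "0 0 0 0 0.025 0 0" --pt "0 0 0 0 0.025 0 0" --pt "0 0 0 0 0.02 0 0"

```text
time: 16.22
tool_pos: [0.5006, 0.323, 0.1323]
tcp_rot: [-0.1, 2.172, -2.173]
wrist_force: [-0.4, 0.5, -3.7]
width: 0.154
grip_force: 68.7
```

Emit:
drive_tool --pt "0 0 0 0 0.01 0 0" --pt "0 0 0 0 0.005 0 0" --pt "0 0 0 0 0 0 0" --pt "0 0 0 0 0 0 0"

```text
time: 16.55
tool_pos: [0.5012, 0.3238, 0.1197]
tcp_rot: [-0.099, 2.172, -2.172]
wrist_force: [0.3, 0.7, -2.5]
width: 0.153
grip_force: 68.7
```

```bash
python3 -c "
from kin import *
from look import board
rep([-.102,-.030,.097],np.array([[0,0,1],[-1,0,0],[0,-1,0.]]))
s,p,_=cur(); z=p[2]
w=wr([-.073,0,0]); o=board(z=z,names=('scene',),v0=[w[0],w[1],RV[2]])
im=o[0][0]['color'][:,:,::-1];u=proj(o[0][0],wr([-.08,0,.1]))[0].astype(int)
cv2.imwrite('pics/c4.png',cv2.resize(im[u[1]-75:u[1]+75,u[0]-100:u[0]+100],None,fx=4,fy=4,interpolation=cv2.INTER_CUBIC))"
```

```text
t 16.55 riser pos mm [-103.2  -29.8  119.7] axes in riser
 [[ 0.001  0.     1.   ]
 [-1.     0.003  0.001]
 [-0.003 -1.     0.   ]] 
q [ 0.93   0.993  1.39  -0.894  2.107 -0.563]
shift [0.0003 0.0227 0.0012]
turn [-0.02  0.05 -0.15]
board riser mm [-73.6  -1.7] yaw deg 0.54 err 0.073
```

View pics/c4.png

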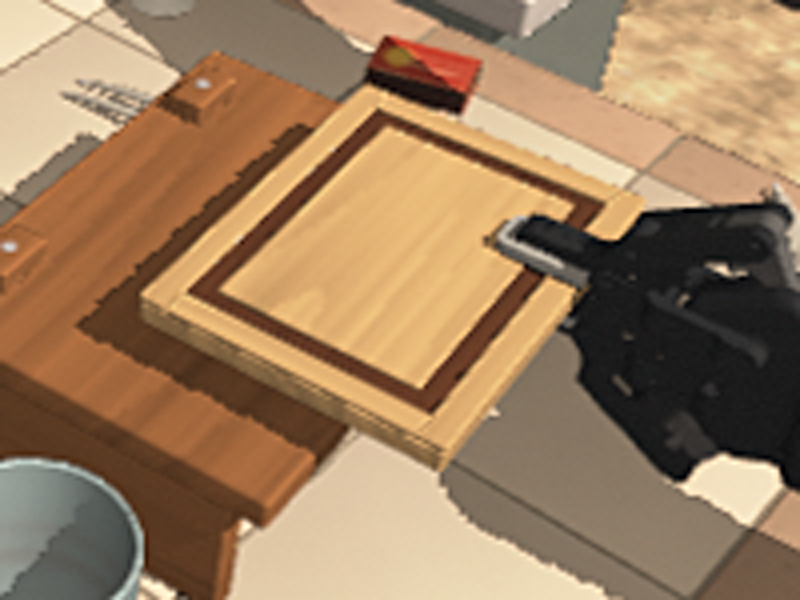

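The groove is up and the board hovers level and square over the shelf, with corners near crop (145,300) and (440,460). I'll lower it and release.

Emit:
drive_tool --pt "0 0 0 0 0.008 0 0" --pt "0 0 0 0 0.006 0 0" --pt "0 0 0 0 0.004 0 0" --pt "0 0 0 0 0.002 0 0" --pt "0 0 0 0 0.002 0 0" --pt "0 0 0 0 0 0 0" --pt "0 0 0 0 0 0 0"

```text
time: 17.23
tool_pos: [0.5008, 0.3234, 0.097]
tcp_rot: [-0.1, 2.172, -2.175]
wrist_force: [0.2, -0.9, -0.4]
width: 0.154
grip_force: 68.7
```

```bash
python3 -c "
from kin import *
rep([-.102,-.030,.097],np.array([[0,0,1],[-1,0,0],[0,-1,0.]]));print(status.read_state()['wrist_force'])"
```

```text
t 17.23 riser pos mm [-102.9  -30.2   97. ] axes in riser
 [[ 0.     0.001  1.   ]
 [-1.     0.001  0.   ]
 [-0.001 -1.     0.001]] 
q [ 0.93   1.026  1.38  -0.884  2.094 -0.545]
shift [-0.0002  0.      0.0009]
turn [-0.08  0.02 -0.06]
[ 0.1654665  -0.87595361 -0.43072181]
```

Emit:
drive_tool --pt "0 0 0 0 0 0 0.2" --pt "0 0 0 0 0 0 0.3" --pt "0 0 0 0 0 0 0.5" --pt "0 0 0 0 0 0 0.5" --pt "0 0 0 0 0 -0.02 0.5" --pt "0 0 0 0 0 -0.03 0.5" --pt "0 0 0 0 0 -0.03 0.5" --pt "0 0 0 0 0 0 0.5"

```text
time: 17.9
tool_pos: [0.4926, 0.4075, 0.0972]
tcp_rot: [-0.101, 2.173, -2.167]
wrist_force: [-1.0, 0.0, 0.6]
width: 0.499
grip_force: 0.0
```

```bash
python3 -c "
from kin import *
from look import board
rep([-.18,-.030,.097],np.array([[0,0,1],[-1,0,0],[0,-1,0.]]))
w=wr([-.073,0,0]); board(names=('scene',),v0=[w[0],w[1],RV[2]])
print(ik([-.075,0,.104],[1,0,0],[0,1,0]))"
```

```text
t 17.9 riser pos mm [-187.3  -30.6   97.2] axes in riser
 [[ 0.004 -0.002  1.   ]
 [-1.     0.004  0.004]
 [-0.004 -1.    -0.002]] 
q [ 0.995  1.118  1.181 -0.873  2.193 -0.605]
shift [-0.0005  0.0002  0.0073]
turn [ 0.13  0.23 -0.21]
board riser mm [-73.4  -2.7] yaw deg 0.21 err 0.034
(array([ 0.877,  1.019,  1.378, -0.938,  2.07 ,  0.992]), np.float64(0.0))
```

Emit:
drive_tool --pt "0 0 7 0 0 0 0.5" --pt "0 0 7 0 0 0 0.5" --pt "0 0 7 0 0 0 0.5" --pt "0 0 7 0 0 0 0.5" --pt "0 0 7 0 0 0 0.5" --pt "0 0 7 0 0 0 0.5" --pt "0 0 7 0 0 0 0.5" --pt "0 0 7 0 0 0 0.5"

```text
time: 18.67
tool_pos: [0.4936, 0.4018, 0.0967]
tcp_rot: [0.784, 1.642, -1.564]
wrist_force: [-0.1, 0.7, 0.6]
width: 0.501
grip_force: 0.0
```

Emit:
drive_tool --pt "0 0 7 0 0 0 0.5" --pt "0 0 7 0 0 0 0.5" --pt "0 0 7 0 0 0 0.5" --pt "0 0 7 0 0 0 0.5" --pt "0 0 6 -0.003 0.01 0 0.5" --pt "0 0 0 -0.003 0.01 0 0.5" --pt "0 0 0 -0.002 0.01 0 0.5" --pt "0 0 0 0 0 0 0.5"

```text
time: 19.33
tool_pos: [0.5258, 0.4051, 0.1045]
tcp_rot: [1.142, 1.252, -1.14]
wrist_force: [0.3, -0.2, 0.6]
width: 0.496
grip_force: 0.0
```

```bash
python3 -c "
from kin import *
from look import board
rep([-.15,0,.105],np.array([[0,0,1],[0,1,0],[-1,0,0.]]))"
```

```text
t 19.33 riser pos mm [-181.9    2.2  104.5] axes in riser
 [[-0.001  0.001  1.   ]
 [ 0.     1.    -0.001]
 [-1.     0.    -0.001]] 
q [ 0.962  1.135  1.129 -0.922  2.198  0.912]
shift [-0.0005 -0.0022  0.0319]
turn [-0.04 -0.05 -0.03]
```

Emit:
drive_tool --pt "0 0 0 0 -0.002 0.012 0.5" --pt "0 0 0 0 0 0.012 0.5" --pt "0 0 0 0 0 0.008 0.5" --pt "0 0 0 0 0 0.005 0.5" --pt "0 0 0 0 0 0.006 0.5" --pt "0 0 0 0 0 0.006 0.5" --pt "0 0 0 0 0 0.006 0.5" --pt "0 0 0 0 0 0.006 0.5"

```text
time: 20.0
tool_pos: [0.5272, 0.3449, 0.1038]
tcp_rot: [1.14, 1.251, -1.139]
wrist_force: [-0.6, 1.8, 0.1]
width: 0.499
grip_force: 0.6
```

Emit:
drive_tool --pt "0 0 0 0 0 0.006 0.5" --pt "0 0 0 0 0 0.006 0.5" --pt "0 0 0 0 0 0.006 0.5" --pt "0 0 0 0 0 0.004 0.5" --pt "0 0 0 0 0 0 0.5"

```text
time: 20.42
tool_pos: [0.5293, 0.3222, 0.1038]
tcp_rot: [1.14, 1.251, -1.14]
wrist_force: [-0.2, 0.2, 0.3]
width: 0.498
grip_force: 0.0
```

```bash
python3 -c "
from kin import *
from look import board
rep([-.075,0,.105],np.array([[0,0,1],[0,1,0],[-1,0,0.]]))
w=wr([-.04,0,0]); board(names=('scene',),v0=[w[0],w[1],RV[2]])"
```

```text
t 20.42 riser pos mm [-99.   -1.9 103.8] axes in riser
 [[ 0.001 -0.     1.   ]
 [ 0.001  1.     0.   ]
 [-1.     0.001  0.001]] 
q [ 0.901  1.037  1.338 -0.925  2.097  0.984]
shift [-0.0012  0.0019  0.024 ]
turn [ 0.01  0.06 -0.03]
board riser mm [-35.6  -2.5] yaw deg -0.6 err 0.044
```

Emit:
drive_tool --pt "0 0 0 0 0 0.004 0.5" --pt "0 0 0 0 0 0.004 0.5" --pt "0 0 0 0 0 0.004 0.5" --pt "0 0 0 0 0 0.004 0.5" --pt "0 0 0 0 0 0.003 0.5" --pt "0 0 0 0 0 0.002 0.5" --pt "0 0 0 0 0 0 0.5" --pt "0 0 0 0 0 0 0.5"

```text
time: 21.18
tool_pos: [0.5313, 0.3019, 0.1037]
tcp_rot: [1.14, 1.251, -1.14]
wrist_force: [0.3, 0.1, -0.3]
width: 0.498
grip_force: 0.0
```

Emit:
drive_tool --pt "0 0 0 0 0 0.002 0.5" --pt "0 0 0 0 0 0 0.5"

```text
time: 21.35
tool_pos: [0.5315, 0.3001, 0.1037]
tcp_rot: [1.14, 1.251, -1.139]
wrist_force: [1.3, 0.3, -0.6]
width: 0.501
grip_force: 0.0
```

Emit:
drive_tool --pt "0 0 0 0 0 0.002 0.5" --pt "0 0 0 0 0 0 0.5"

```text
time: 21.52
tool_pos: [0.5316, 0.2981, 0.1037]
tcp_rot: [1.14, 1.251, -1.139]
wrist_force: [-0.6, 0.4, -0.1]
width: 0.501
grip_force: 0.0
```

```bash
python3 -c "
from kin import *
from look import board
rep([-.075,0,.105])
s=status.read_state(); print(s['wrist_force'],s['torque'])
w=wr([-.01,0,0]); board(names=('scene',),v0=[w[0],w[1],RV[2]])"
```

```text
t 21.52 riser pos mm [-74.8  -1.8 103.7] axes in riser
 [[ 0.    -0.001  1.   ]
 [ 0.001  1.     0.001]
 [-1.     0.001  0.   ]] 
q [ 0.881  1.013  1.39  -0.933  2.069  1.   ]
shift [-0.0013  0.0018 -0.0002]
[-0.61895397  0.3805377  -0.11044804] [0.45588272 0.07678742 0.0423937 ]
board riser mm [-11.8  -2. ] yaw deg 0.26 err 0.027
```

Emit:
drive_tool --pt "0 0 0 0 0 0.001 0.5" --pt "0 0 0 0 0 0 0.5"

```text
time: 21.78
tool_pos: [0.5317, 0.2972, 0.1037]
tcp_rot: [1.14, 1.251, -1.139]
wrist_force: [-0.4, 0.1, -0.7]
width: 0.5
grip_force: 0.1
```

Emit:
drive_tool --pt "0 0 0 0 0 0.001 0.5" --pt "0 0 0 0 0 0 0.5"

```text
time: 21.95
tool_pos: [0.5319, 0.2964, 0.1038]
tcp_rot: [1.14, 1.251, -1.139]
wrist_force: [0.5, 1.5, -0.8]
width: 0.502
grip_force: 0.5
```

Emit:
drive_tool --pt "0 0 0 0 0 0.001 0.5" --pt "0 0 0 0 0 0 0.5"

```text
time: 22.12
tool_pos: [0.532, 0.2963, 0.1039]
tcp_rot: [1.141, 1.252, -1.137]
wrist_force: [0.2, 6.0, -1.0]
width: 0.5
grip_force: 3.1
```

Emit:
drive_tool --pt "0 0 0 0 0 0.001 0.5" --pt "0 0 0 0 0 0 0.5" --pt "0 0 0 0 0 0 0.5"

```text
time: 22.37
tool_pos: [0.532, 0.2962, 0.1041]
tcp_rot: [1.141, 1.253, -1.135]
wrist_force: [-0.5, 12.2, -1.7]
width: 0.5
grip_force: 5.5
```

Emit:
drive_tool --pt "0 0 0 0 0 -0.002 0.5" --pt "0 0 0 0 0 -0.01 0.5" --pt "0 0 0 0 0 -0.02 0.5" --pt "0 0 0 0 0 -0.03 0.5" --pt "0 0 0 0 0 -0.03 0.5" --pt "0 0 0 0 0 -0.03 0.5" --pt "0 0 0 -0.03 0 -0.02 0.5" --pt "0 0 0 -0.03 0 0 0.5"

```text
time: 23.03
tool_pos: [0.5167, 0.4385, 0.1607]
tcp_rot: [1.133, 1.252, -1.142]
wrist_force: [0.5, 0.8, 1.8]
width: 0.504
grip_force: 0.0
```

```bash
python3 -c "
from look import *
rep()
w=wr([-.01,0,0]); o=board(names=('scene',),v0=[w[0],w[1],RV[2]])
p=o[0][0]; im=cv2.resize(p['color'][:,:,::-1],None,fx=4,fy=4,interpolation=cv2.INTER_CUBIC)
for a,b in (([-.09,-.12,.09],[-.09,.12,.09]),([-.09,-.12,.09],[.085,-.12,.09]),([-.09,.12,.09],[.085,.12,.09]),([.085,.12,.09],[.085,-.12,.09])):
    q=(proj(p,[wr(a),wr(b)])*4+2).astype(int); cv2.line(im,tuple(map(int,q[0])),tuple(map(int,q[1])),(255,255,0),1)
u=proj(p,wr([0,0,.08]))[0]*4; x,y=int(u[0])-400,int(u[1])-300
cv2.imwrite('pics/c5.png',im[y:y+600,x:x+800])"
```

```text
t 23.03 riser pos mm [-215.9   -3.7  160.7] axes in riser
 [[ 0.005 -0.004  1.   ]
 [-0.003  1.     0.004]
 [-1.    -0.003  0.005]] 
q [ 0.992  1.102  1.076 -0.956  2.27   0.832]
board riser mm [-9.9 -1.3] yaw deg -0.3 err 0.025
```

View pics/c5.png

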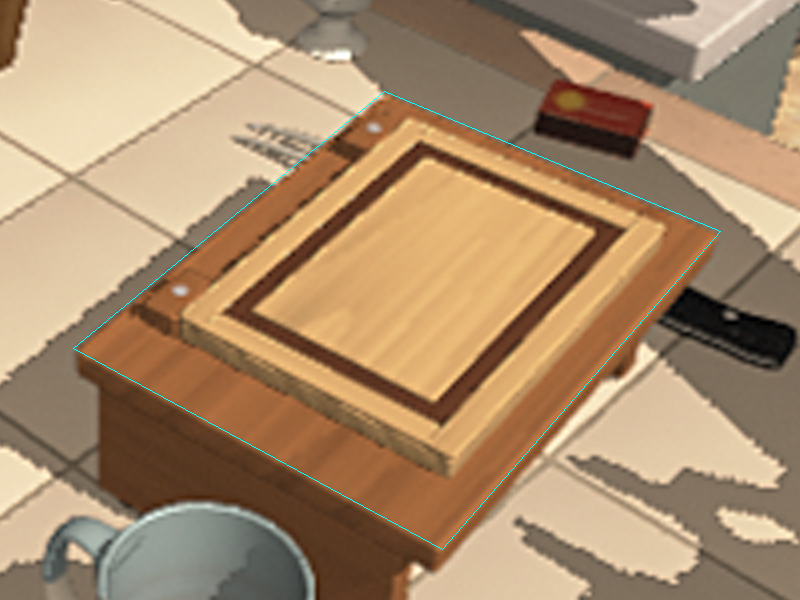

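The board lies groove up against both blocks, with its edges parallel to the shelf and its side flush with the outer block face near crop (183,320). I'll run one numeric cross-check from the side camera and then hand in.

```bash
python3 -c "
from look import *
w=wr([-.01,0,0]); o=board(names=('side',),v0=[w[0],w[1],RV[2]])
for n in ('mug','fork','jar','mill'): print(n,[ (round(m['score'],2),m['bbox']) for m in masks_of(o[0][0],n)][:1])"
```

```text
board riser mm [ -6.7 109.2] yaw deg -3.51 err 0.625
mug [(0.91, [188.1, 241.9, 231.3, 298.6])]
fork [(0.64, [337.5, 328.8, 369.0, 381.4])]
jar [(0.67, [215.7, 199.9, 243.5, 246.1])]
mill [(0.88, [252.2, 155.6, 276.7, 225.3])]
```

```bash
python3 -c "
from workcell import workorder; print(workorder.finish_job())"
```

```text
the job is handed in; nothing more can be done
None
```

The board is turned over, groove side up, against both stop blocks, square and centred to within about 2 mm by the scene camera (the side camera was blocked by the arm); the mug, jar and mill had not moved, nor the visible part of the fork, the tin was not checked, and the job was handed in at about 23 s.

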